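# Tip a pile of shortbread into its snug box

## Task

Pick up the pile of three oblong shortbread slabs in one go, keeping it together, and put it into the snug wooden box with the cut-away sides. Tip it in: hold the pile tilted lengthwise by some ten to fifteen degrees, bring its lower short end down inside one end wall of the box first, then lay the pile flat on the bottom and let go there. Do not drop it in from above the box.

Things in the scene. Friction and masses are not known exactly. Their poses are not given: they have to be found in the camera images.
- slab_low: Bottom one of a pile of three loose equal oblong golden shortbread slabs, each 84 x 50 x 10 mm, about 32 g. The pile is 30 mm high and lies on a brown wooden board (115 x 80 mm, 10 mm thick, fixed on the counter). The pile of round biscuits is not it. Origin: centre of the slab's underside; x along the 84 mm, y along the 50 mm (grip across these), z up
- slab_mid: Middle slab of the pile, the same; origin at the centre of its underside, 10 mm above that of slab_low and at most 1.5 mm beside it
- slab_top: Top slab of the pile, the same; origin at the centre of its underside, 10 mm above that of slab_mid; its top is the top of the pile
- box: Low plywood box, fixed on the counter. Outside 104 x 70 mm, 28 mm high; inside 92 x 58 mm; floor and walls 6 mm thick, walls 22 mm above the floor. End walls (across x) are whole; both long sides are cut away to the floor over the middle 56 mm: room for fingers that hold the pile across its 50 mm. Not the steel tray. Origin: centre of its underside; x lengthwise, z up; either way round is the same
Mind the look-alikes: they are no part of the job. There is more than one size of the box; the job needs the smallest.

How it is judged:
On the way:
1. the pile is tipped into the box: its bottom slab is tilted by more than 4 degrees with its lower end below the rim of the box (angle between slab_low's own z axis and vertical above 0.07 rad and z of slab_low in the frame of box below 0.03 m and horizontal distance between slab_low and box below 0.025 m), for 0.1 s.
At the end, for the whole second after the job is handed in: The three slabs lie flat (7 degrees) and at rest in the box as one pile in their first order: the lowest on the box floor, each on the one below (heights within 4 mm), the lower two within 12 mm and the top one within 20 mm of the box centre, the top one along the box within 14 degrees (horizontal distance between each of slab_low, slab_mid and box below 0.012 m and horizontal distance between slab_top and box below 0.02 m and z of slab_low in the frame of box below 0.01 m and z of slab_mid in the frame of box between 0.012 and 0.02 m and z of slab_top in the frame of box between 0.022 and 0.03 m and angle between each of slab_low, slab_mid, slab_top's own z axis and vertical below 0.12 rad and angle between the x axis of slab_top and the x axis of box, either way round below 0.25 rad and linear speed of each of slab_low, slab_mid, slab_top below 0.02 m/s); the robot touches nothing.
It fails at once if the pile comes apart: neighbouring slabs are more than 20 mm out of place on each other (distance between slab_low and slab_mid above 0.03 m or distance between slab_mid and slab_top above 0.03 m).
It fails at once if the pile is let go over the box with its bottom more than 24 mm above the box floor (horizontal distance between slab_low and box below 0.05 m and z of slab_low in the frame of box above 0.03 m and contact force between slab_low and the fingers below 0.02 N).
It also fails if it takes over 43 s, if anything falls off the work surface, if the arm or the gripper's body presses on something with over 40 N, if the wrist force passes 120 N, or if a joint passes its speed limit or range.

## Robot

A 6-joint arm with a two-finger parallel gripper is mounted at the origin on the work surface. World frame = base frame: x ahead of the robot, y to its left, z up, the work surface at z = 0. Lengths are in m, angles in rad, forces in N, time in s.
With the tool pointing down it reaches from about 0.375 to 0.75 m from the base axis. Payload 9 kg.
Tool frame: the origin (TCP) lies midway between the tips of the shut fingers; the grasp point (between the pads) lies 19 mm behind it; z points along the fingers, y is the direction in which the jaws open and shut (so a half turn about z gives the same grasp; the last joint's range is limited). The gripper opens to 85 mm and grips with 20 to 120 N. Pads are 22 mm wide; open, the fingers measure 114 mm over their backs; the gripper's body (76 mm by 85 mm) begins 54 mm behind the grasp point. The pads swing forward as they close: fully open they stand 13 mm farther back than shut.
Start: joints at [0.981, 0.104, 0.097, 1.564, 0, 1.353], TCP at [0.218, 0.559, 0.231] pointing down, gripper open.
Joint ranges: [-2.99, 2.99], [-0.84, 1.86], [-1.1, 1.16], [-1.84, 2.11], [-1.51, 1.56], [-3.14, 3.14]. Speed limits (rad/s): [2.22, 2.22, 2.57, 3.14, 3.14, 3.14].

## Interface

Orientations are given as a unit quaternion [x, y, z, w].
In Python, from rig import r gives the robot as it stands.
- The arm moves only by the tool play_rows, never from a script. Its argument "targets" is a list that holds one entry, the list of rows, each a list of 7 numbers: the closure, from -1 (fully open) to 1 (shut), so that 0 is half open, then the shift along the tool's x, y, z in mm, then the turn, a rotation vector about the tool's x, y, z in degrees. A call has 1 to 10 rows; each row shifts and turns the commanded pose from where the row before left it, along the tool's axes as they then stand; what a row does not reach is not made up. A row lasts 1/8 s, in which the tool goes at most 62.5 mm and 10.7 degrees, less where a joint would pass 70% of its speed; a pose out of reach is approached as far as the arm can. A call with a gripper value outside its range is refused whole. The fingers move at their own pace and stop on an object; "squeeze" is the grip in N (left out, the last holds). Time passes only in rows, so rows that do not move let the fingers close. It gives the time, the measured TCP pose, the force and the opening at its end, in the units of the state.
- r.state(): the state, without advancing time (a new reading comes with each control period).
- r.camera(name): name is "side" or "top" or "wrist"; returns the picture (420x560x3 uint8, red, green, blue); there is no depth.
- r.get_calibration(name): a dict with "mtx" (3x3 intrinsics, pixels), "R" (3x3) and "t" (3): a world point X has camera coordinates R X + t. Camera axes: x right, y down, z forward; pixel columns grow to the right and rows downward; lengths in m; the calibration is good to about 2 mm. A picture is of the moment at which its call begins: read the wrist's pose just before it. get_calibration takes no time and is no camera call; for the wrist camera it gives the pose at the moment of the call.
- r.finish_job(): hands the job in, once; it reports no verdict.
Trained networks look in the newest picture that a camera, given by its name, has taken for a name from the list of things; names that differ only in an ending like _2 or _b are one class to them, and where a whole thing is asked for, a point or a joint stands for the part that bears it (a point fixed in the world has none). Each returns a list of dicts, best first, with "score" (0 to 1); they miss things now and then, are a little off and sometimes report something else, mostly with a low value. They report only what shows in the picture. A call takes as long as a camera call. They do not tell look-alikes from the thing itself.
- r.search_frame(camera, thing): "bbox" ([left, top, width, height] in pixels, round what is visible of it).
The state is a dict: "t": time; "joints": joint angles; "joint_vel": joint speeds; "joint_torque": joint torques, N m; "tcp_pos": TCP position; "tcp_rot": TCP orientation; "ft_force": force on the tool from outside, world axes, zero at the start; "wrist_torque": the same for the moment, N m; "gripper_width": finger opening in m.
Only numpy, scipy, OpenCV 4.12 (cv2) and the standard library are available. Lean on these libraries where they do the work, as an engineer would, in place of code of your own. Each camera call takes 0.05 s, during which the arm holds its last target. There are 200 camera calls.

## Working session

There is one attempt and no reset: what is moved stays moved. The work goes in short steps, Python scripts to look and compute and a tool call to move; the robot and the scene stay as the last step left them, time stands still between calls to the robot, and variables do not carry over. Pictures are saved under pics/ and viewed, about 8 in all and at most 12, crops included, and the job is handed in when it is done.

Besides the shell and the picture viewer there is one more tool, called after "Call:" as a command line: name --argument value ..., lists and objects as JSON in quotes. play_rows: Moves the arm, as the interface text tells. Its arguments: {"type":"object","properties":{"targets":{"type":"array"},"squeeze":{"type":"number"}},"required":["targets"]}

```bash
mkdir -p pics; ls; python3 - <<'E'
from rig import r
import cv2,numpy as np
for c in ['top','side']:
    im=r.camera(c); cv2.imwrite(f'pics/{c}0.png',im[:,:,::-1])
    for th in ['slab_top','slab_low','box']:
        print(c,th,[(d['bbox'],round(d['score'],2)) for d in r.search_frame(c,th)])
    k=r.get_calibration(c); print(k)
print(r.state())
E
```

```text
pics
top slab_top [([366.7, 180.9, 26.4, 35.4], 0.94)]
top slab_low []
top box [([106.0, 145.3, 67.5, 70.1], 0.89), ([189.0, 150.1, 41.6, 52.8], 0.86), ([164.2, 219.7, 59.4, 70.9], 0.85)]
{'mtx': array([[429.48707135,   0.        , 279.98031288],
       [  0.        , 429.48707135, 203.70913953],
       [  0.        ,   0.        ,   1.        ]]), 'R': array([[-0.02044223, -0.99976281, -0.00751267],
       [-0.99744956,  0.02090775, -0.06824405],
       [ 0.06838493,  0.00609845, -0.99764037]]), 't': array([0.07415985, 0.52630325, 0.98432852])}
side slab_top [([309.5, 263.1, 55.7, 35.5], 0.79)]
side slab_low [([305.4, 288.9, 59.7, 19.8], 0.71)]
side box [([219.1, 133.1, 64.9, 40.4], 0.84), ([158.5, 164.0, 74.7, 44.9], 0.83), ([253.4, 165.3, 50.0, 33.0], 0.74)]
{'mtx': array([[507.3826183 ,   0.        , 284.42852548],
       [  0.        , 507.3826183 , 208.86912164],
       [  0.        ,   0.        ,   1.        ]]), 'R': array([[ 0.92207939, -0.38699739, -0.00161932],
       [-0.19830032, -0.46887879, -0.86071462],
       [ 0.33233505,  0.79396832, -0.50908517]]), 't': array([-0.47310722,  0.17173799,  0.80596166])}
{'t': 0.4, 'joints': array([ 9.81335510e-01,  1.04211056e-01,  9.71755224e-02,  1.56389995e+00,
       -4.13218990e-06,  1.35305729e+00]), 'joint_vel': array([ 0.00032877, -0.00072985,  0.00230396, -0.00070012, -0.00095929,
        0.00081347]), 'joint_torque': array([-2.25687108e-03, -5.56091487e+01,  5.03180373e+01,  3.89531750e-03,
       -3.17957865e-04,  6.71261020e-06]), 'tcp_pos': array([0.21793177, 0.55899488, 0.23119706]), 'tcp_rot': array([ 1.84792662e-01,  9.82777527e-01, -6.47997881e-05, -2.54257024e-05]), 'ft_force': array([-0.13117301,  0.91354196,  0.7132194 ]), 'wrist_torque': array([-0.01634396, -0.02574203,  0.01773376]), 'gripper_width': 0.08553683441176523}
```

```bash
python3 - <<'E'
import cv2
a=cv2.imread('pics/top0.png')
c=cv2.resize(a[120:320,80:420],None,fx=2.35,fy=2.35,interpolation=cv2.INTER_CUBIC)
cv2.imwrite('pics/top0c.png',c)
E
```

```text
(no output)
```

View pics/top0c.png

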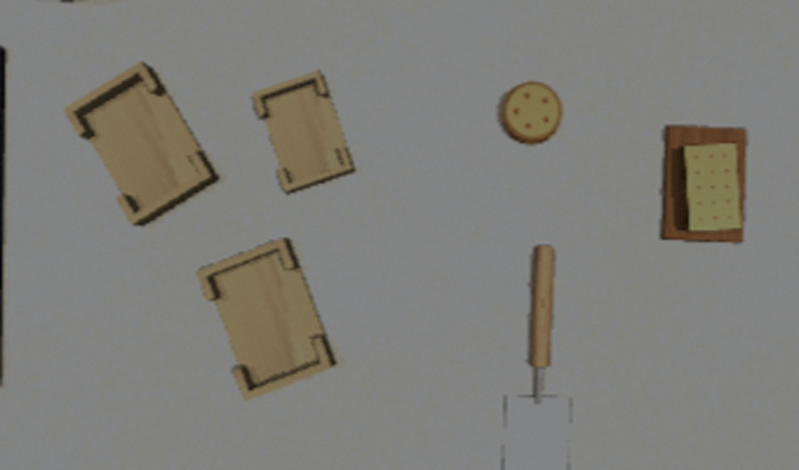

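View pics/side0.png

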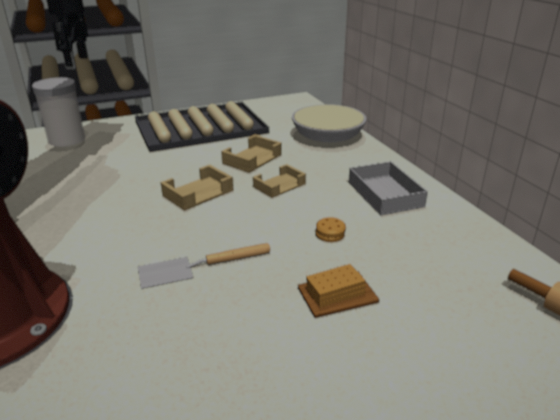

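Boxes in the top view: A at about (140,180), B at (210,176), C at (194,255). B, the middle one in the crop, has the smallest bbox (42x53 px against 67x70 and 59x71), so it fits the description. The slab pile on the brown board is at (380,198). The round pile at (305,167) and the steel tray are look-alikes. Next I'll measure B and the pile.

```bash
cat > h.py <<'E'
from rig import r
import numpy as np, cv2
from scipy.spatial.transform import Rotation as Ro
def world(k,uv,z):
    out=[]
    for u,v in uv:
        d=k['R'].T@np.linalg.solve(k['mtx'],[u,v,1.]); c=-k['R'].T@k['t']
        out.append((c+d*(z-c[2])/d[2])[:2])
    return np.array(out)
def proj(k,P):
    p=(k['R']@np.asarray(P,float).T).T+k['t']; q=(k['mtx']@p.T).T
    return q[:,:2]/q[:,2:]
def rect(name,w):
    c=w.mean(0); l=[np.linalg.norm(w[i]-w[(i+1)%4])*1e3 for i in range(4)]
    e=w[2]-w[1]+w[3]-w[0]; print(name,c.round(4),'len',np.round(l,1),'ang long',np.degrees(np.arctan2(e[1],e[0])).round(1))
E
python3 - <<'E'
from h import *
k=r.get_calibration('top')
f=lambda L:np.array(L)/2.35+[80,120]
rect('slab',world(k,f([(684,144),(737,143),(741,229),(689,231)]),.04))
for n,L in dict(B=[(253,98),(321,71),(354,170),(287,193)],A=[(65,110),(147,63),(217,180),(140,224)],C=[(197,270),(287,238),(336,365),(247,398)]).items(): rect(n,world(k,f(L),.028))
s=r.state(); print(Ro.from_quat(s['tcp_rot']).as_matrix().round(3))
kw=r.get_calibration('wrist'); R=Ro.from_quat(s['tcp_rot']).as_matrix()
print('cam in tool',(R.T@(-kw['R'].T@kw['t']-s['tcp_pos'])).round(3),'\n',(kw['R']@R).round(3),kw['mtx'])
E
```

```text
slab [ 0.5311 -0.1727] len [51.5 83.8 50.3 84.8] ang long -179.1
B [0.5938 0.2263] len [ 72.5 104.3  69.7 100.7] ang long -161.6
A [0.5862 0.3865] len [ 93.3 137.2  86.8 137. ] ang long -148.3
C [0.413  0.2642] len [ 93.4 133.1  92.  134.2] ang long -159.1
[[-0.932  0.363 -0.   ]
 [ 0.363  0.932 -0.   ]
 [ 0.    -0.    -1.   ]]
cam in tool [ 0.074  0.001 -0.142] 
 [[ 0.001  1.     0.001]
 [-0.956  0.002 -0.292]
 [-0.292 -0.     0.956]] [[348.88190801   0.         278.03240986]
 [  0.         348.88190801 206.4458813 ]
 [  0.           0.           1.        ]]
```

```bash
cat >> h.py <<'E'
def down(yaw,pitch=0):
    "tool pointing down, tool x at world yaw (deg), then turned about tool y by pitch (deg)"
    return Ro.from_euler('z',yaw,degrees=True)*Ro.from_quat([1,0,0,0])*Ro.from_euler('y',pitch,degrees=True)
def rows(g,p0,R0,p1,R1,n,pr=True):
    dR=(R0.inv()*R1).as_rotvec(degrees=True)/n; p=np.array(p0,float);R=R0;d=(np.array(p1)-p)/n
    L=[]
    for i in range(n):
        L.append([g]+list((R.inv().apply(d)*1e3).round(1))+list(dR.round(2))); p=p+d; R=R*Ro.from_rotvec(dR,degrees=True)
    if pr: print(L)
    return L
E
python3 - <<'E'
from h import *
s=r.state()
rows(-1,s['tcp_pos'],Ro.from_quat(s['tcp_rot']),[.594,.226,.231],down(198.4),10)
E
```

```text
[[-1, np.float64(-47.1), np.float64(-17.4), np.float64(0.0), np.float64(-0.0), np.float64(-0.0), np.float64(-3.97)], [-1, np.float64(-45.8), np.float64(-20.6), np.float64(0.0), np.float64(-0.0), np.float64(-0.0), np.float64(-3.97)], [-1, np.float64(-44.3), np.float64(-23.7), np.float64(0.0), np.float64(-0.0), np.float64(-0.0), np.float64(-3.97)], [-1, np.float64(-42.5), np.float64(-26.7), np.float64(0.0), np.float64(-0.0), np.float64(-0.0), np.float64(-3.97)], [-1, np.float64(-40.6), np.float64(-29.6), np.float64(0.0), np.float64(-0.0), np.float64(-0.0), np.float64(-3.97)], [-1, np.float64(-38.4), np.float64(-32.3), np.float64(0.0), np.float64(-0.0), np.float64(-0.0), np.float64(-3.97)], [-1, np.float64(-36.1), np.float64(-34.9), np.float64(0.0), np.float64(-0.0), np.float64(-0.0), np.float64(-3.97)], [-1, np.float64(-33.6), np.float64(-37.3), np.float64(0.0), np.float64(-0.0), np.float64(-0.0), np.float64(-3.97)], [-1, np.float64(-30.9), np.float64(-39.6), np.float64(0.0), np.float64(-0.0), np.float64(-0.0), np.float64(-3.97)], [-1, np.float64(-28.1), np.float64(-41.6), np.float64(0.0), np.float64(-0.0), np.float64(-0.0), np.float64(-3.97)]]
```

Call:
play_rows --targets '[[[-1,-47,-17.4,0,0,0,-4],[-1,-46,-20.6,0,0,0,-4],[-1,-44,-23.7,0,0,0,-4],[-1,-42.5,-26.7,0,0,0,-4],[-1,-40.6,-29.6,0,0,0,-4],[-1,-38.4,-32.3,0,0,0,-4],[-1,-36,-35,0,0,0,-4],[-1,-33.6,-37.3,0,0,0,-4],[-1,-31,-39.6,0,0,0,-4],[-1,-28,-41.6,0,0,0,-4]]]' --squeeze 40

```text
t: 1.65
tcp_pos: [0.5955, 0.2257, 0.2314]
tcp_rot: [-0.164, 0.987, 0.0, 0.0]
ft_force: [0.6, 0.8, 0.6]
gripper_width: 0.0853
```

Call:
play_rows --targets '[[[-1,0,0,0,0,0,0],[-1,0,0,0,0,0,0]]]'

```text
t: 1.9
tcp_pos: [0.5941, 0.227, 0.2312]
tcp_rot: [-0.162, 0.987, 0.0, -0.0]
ft_force: [-0.4, 0.4, -1.0]
gripper_width: 0.0856
```

```bash
python3 - <<'E'
from h import *
k=r.get_calibration('wrist'); im=r.camera('wrist'); cv2.imwrite('pics/w_box.png',im[:,:,::-1])
np.savez('kbox.npz',**k); s=r.state(); print(s['tcp_pos'],s['joints'],Ro.from_quat(s['tcp_rot']).as_matrix().round(3))
print(r.search_frame('wrist','box'))
E
```

```text
[0.59380822 0.22753968 0.2314093 ] [ 1.60514580e-01  2.16162369e-01  2.20439893e-01  1.57521242e+00
  3.58044629e-04 -1.65962494e-01] [[-0.947 -0.321 -0.   ]
 [-0.321  0.947  0.   ]
 [ 0.     0.    -1.   ]]
[{'bbox': [328.4, 1.0, 109.4, 85.0], 'score': 0.84}, {'bbox': [371.7, 145.4, 108.0, 137.1], 'score': 0.83}, {'bbox': [244.6, 123.3, 73.6, 107.2], 'score': 0.57}]
```

View pics/w_box.png

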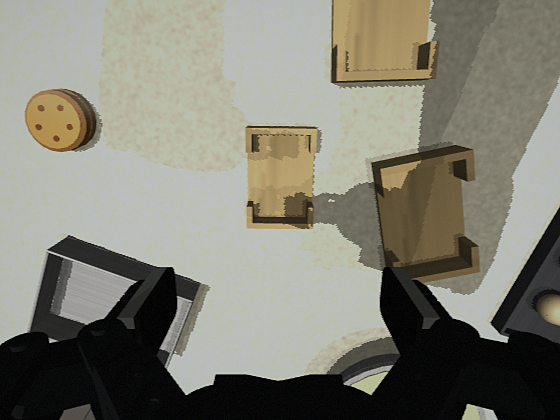

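The wrist view shows the small box at (282,178), the larger ones at (425,210) and (385,40), and the steel tray at lower left. I'll overlay the expected small-box outline on an enlarged crop.

```bash
python3 - <<'E'
from h import *
k=dict(np.load('kbox.npz')); im=cv2.imread('pics/w_box.png')
S=5;x0,y0=220,110
c=cv2.resize(im[y0:y0+120,x0:x0+120],None,fx=S,fy=S,interpolation=cv2.INTER_CUBIC)
a=np.radians(18.4)
for hx,hy,z,col in [(52,35,28,(0,0,255)),(46,29,28,(255,0,0)),(52,35,0,(0,255,0))]:
    P=[[.5938+(sx*hx*np.cos(a)-sy*hy*np.sin(a))/1e3,.2263+(sx*hx*np.sin(a)+sy*hy*np.cos(a))/1e3,z/1e3] for sx,sy in [(1,1),(1,-1),(-1,-1),(-1,1)]]
    q=(proj(k,P)-[x0-.0,y0-.0]+.5)*S; print(proj(k,P).round(1).tolist())
    cv2.polylines(c,[q.round().astype(int)],True,col,1)
cv2.imwrite('pics/w_box_c.png',c)
E
```

```text
[[310.1, 224.5], [243.6, 224.2], [241.1, 122.7], [313.6, 123.1]]
[[304.6, 219.1], [249.2, 218.8], [247.5, 129.0], [307.2, 129.4]]
[[308.0, 216.1], [245.9, 215.7], [243.9, 121.0], [311.0, 121.4]]
```

View pics/w_box_c.png

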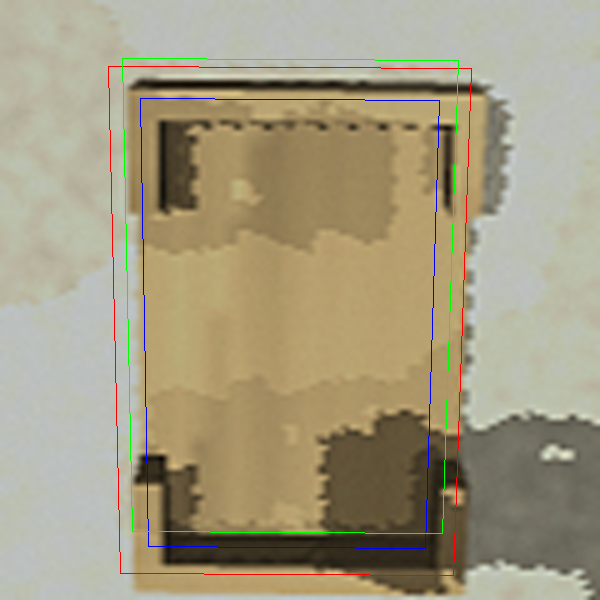

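```bash
cat >> h.py <<'E'
from scipy.optimize import least_squares
def rectP(v,hx,hy,z):
    a=np.radians(v[2]); s=np.array([(1,1),(1,-1),(-1,-1),(-1,1)])*[hx,hy]
    return np.c_[v[0]+s[:,0]*np.cos(a)-s[:,1]*np.sin(a),v[1]+s[:,0]*np.sin(a)+s[:,1]*np.cos(a),np.full(4,z)]
def fit(k,uv,v0,hx,hy,z):
    S=np.array([1,1,100.]); f=lambda v:(proj(k,rectP(v*S,hx,hy,z))-uv).ravel()
    o=least_squares(f,np.array(v0)/S); print((o.x*S).round(4),'res',o.fun.round(1)); return o.x*S
E
python3 - <<'E'
from h import *
k=dict(np.load('kbox.npz')); kt=r.get_calibration('top')
uv=lambda L:np.array(L)/5+[220,110]-.5
fit(k,uv([(463,594),(135,593),(130,88),(487,90)]),[.594,.226,18.4],.052,.035,.028)
f=lambda L:np.array(L)/2.35+[80,120]-.5
t=f([(253,98),(321,71),(354,170),(287,193)]); fit(kt,t,[.594,.226,18.4],.052,.035,.028) 
fit(kt,t[[1,0,3,2]],[.594,.226,18.4],.052,.035,.028)
fit(kt,f([(684,144),(737,143),(741,229),(689,231)])[[0,1,2,3]],[.531,-.173,1],.042,.025,.04)
s=r.state()
rows(-1,s['tcp_pos'],Ro.from_quat(s['tcp_rot']),[.54,-.172,.231],down(181),10)
E
```

```text
[ 0.5968  0.2306 17.9964] res [ 0.6  0.2 -0.2 -0.4 -0.6 -0.2  0.2  0.4]
[ 0.595   0.2275 18.6495] res [ 0.1 -0.9 -0.5  0.4  0.2  0.   0.2  0.5]
[ 0.5952  0.2274 16.9539] res [-28.3   9.8  29.2 -10.9  28.2  -9.2 -29.1  10. ]
[ 0.5323 -0.1716  0.7474] res [ 0.4  0.2 -0.3 -0.1 -0.1 -0.   0.  -0.1]
[[-1, np.float64(17.9), np.float64(-36.1), np.float64(0.0), np.float64(0.0), np.float64(0.0), np.float64(1.77)], [-1, np.float64(16.8), np.float64(-36.7), np.float64(0.0), np.float64(0.0), np.float64(0.0), np.float64(1.77)], [-1, np.float64(15.7), np.float64(-37.2), np.float64(0.0), np.float64(0.0), np.float64(0.0), np.float64(1.77)], [-1, np.float64(14.5), np.float64(-37.6), np.float64(0.1), np.float64(0.0), np.float64(0.0), np.float64(1.77)], [-1, np.float64(13.3), np.float64(-38.1), np.float64(0.1), np.float64(0.0), np.float64(0.0), np.float64(1.77)], [-1, np.float64(12.1), np.float64(-38.5), np.float64(0.1), np.float64(0.0), np.float64(0.0), np.float64(1.77)], [-1, np.float64(10.9), np.float64(-38.8), np.float64(0.1), np.float64(0.0), np.float64(0.0), np.float64(1.77)], [-1, np.float64(9.7), np.float64(-39.1), np.float64(0.1), np.float64(0.0), np.float64(0.0), np.float64(1.77)], [-1, np.float64(8.5), np.float64(-39.4), np.float64(0.1), np.float64(0.0), np.float64(0.0), np.float64(1.77)], [-1, np.float64(7.3), np.float64(-39.7), np.float64(0.1), np.float64(0.0), np.float64(0.0), np.float64(1.77)]]
```

Call:
play_rows --targets '[[[-1,18,-36.1,0,0,0,1.75],[-1,16.8,-36.7,0,0,0,1.75],[-1,15.7,-37.2,0,0,0,1.75],[-1,14.5,-37.6,0,0,0,1.75],[-1,13.3,-38,0,0,0,1.75],[-1,12,-38.5,0,0,0,1.75],[-1,11,-38.8,0,0,0,1.75],[-1,9.7,-39,0,0,0,1.75],[-1,8.5,-39.4,0,0,0,1.75],[-1,7.3,-39.7,0,0,0,1.75]]]'

```text
t: 3.25
tcp_pos: [0.541, -0.1727, 0.2317]
tcp_rot: [-0.011, 1.0, -0.0, 0.0]
ft_force: [0.5, 0.7, -0.4]
gripper_width: 0.0852
```

Call:
play_rows --targets '[[[-1,0,0,0,0,0,0],[-1,0,0,0,0,0,0],[-1,0,0,0,0,0,0]]]'

```text
t: 3.62
tcp_pos: [0.5414, -0.1713, 0.2315]
tcp_rot: [-0.011, 1.0, 0.0, 0.0]
ft_force: [-0.3, 0.7, 0.4]
gripper_width: 0.0855
```

```bash
python3 - <<'E'
from h import *
k=r.get_calibration('wrist'); im=r.camera('wrist'); cv2.imwrite('pics/w_sl.png',im[:,:,::-1])
np.savez('ksl.npz',**k); s=r.state(); print(s['t'],s['tcp_pos'],Ro.from_quat(s['tcp_rot']).as_matrix().round(3))
im=im[:,:,::-1]
q=proj(k,rectP([.5323,-.1716,.75],.042,.025,.04)); x0,y0=(q.mean(0)-60).astype(int)
c=cv2.resize(im[y0:y0+120,x0:x0+120],None,fx=5,fy=5,interpolation=cv2.INTER_CUBIC)
cv2.polylines(c,[((q-[x0,y0]+.5)*5).round().astype(int)],True,(0,0,255),1)
print(x0,y0,((q-[x0,y0]+.5)*5).round().tolist())
cv2.imwrite('pics/w_sl_c.png',c)
E
```

```text
3.675 [ 0.5413866  -0.17144111  0.23148737] [[-1.    -0.023  0.   ]
 [-0.023  1.     0.   ]
 [-0.     0.    -1.   ]]
217 107 [[427.0, 523.0], [178.0, 520.0], [173.0, 92.0], [441.0, 95.0]]
```

View pics/w_sl_c.png

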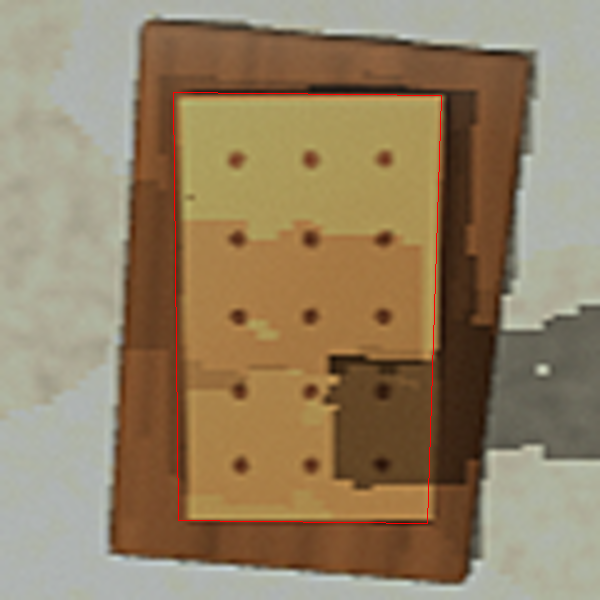

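The pile top sits at crop (308,307) and agrees with the top-view fit to under 1 mm. I'm descending on it.

Call:
play_rows --targets '[[[-1,9.1,0.8,30,0,0,0],[-1,0,0,45,0,0,0],[-1,0,0,45,0,0,0],[-1,0,0,40,0,0,0],[-1,0,0,30,0,0,0],[-1,0,0,16,0,0,0],[-1,0,0,8,0,0,0],[-1,0,0,5,0,0,0],[-1,0,0,0,0,0,0],[-1,0,0,0,0,0,0]]]' --squeeze 60

```text
t: 4.92
tcp_pos: [0.5326, -0.1724, 0.0132]
tcp_rot: [-0.01, 1.0, -0.0, 0.001]
ft_force: [0.2, -0.3, -0.7]
gripper_width: 0.0853
```

Call:
play_rows --targets '[[[-1,0,1,3.5,0,0,0],[-1,0,0,0,0,0,0],[-0.5,0,0,0,0,0,0],[-0.2,0,0,0,0,0,0],[0,0,0,0,0,0,0],[0.3,0,0,0,0,0,0],[1,0,0,0,0,0,0],[1,0,0,0,0,0,0],[1,0,0,0,0,0,0],[1,0,0,0,0,0,0]]]' --squeeze 60

```text
t: 6.18
tcp_pos: [0.5323, -0.1712, 0.0091]
tcp_rot: [-0.01, 1.0, -0.0, 0.0]
ft_force: [0.6, 0.1, 4.9]
gripper_width: 0.0493
```

Call:
play_rows --targets '[[[1,0,0,0,0,0,0],[1,0,0,-3,0,0,0],[1,0,0,-6,0,0,0],[1,0,0,-12,0,0,0],[1,0,0,-20,0,0,0],[1,0,0,-30,0,0,0],[1,0,0,-30,0,0,0],[1,0,0,-20,0,0,0],[1,0,0,0,0,0,0],[1,0,0,0,0,0,0]]]'

```text
t: 7.42
tcp_pos: [0.5316, -0.1708, 0.1288]
tcp_rot: [-0.01, 1.0, 0.0, -0.001]
ft_force: [0.1, -0.1, -1.3]
gripper_width: 0.0492
```

```bash
python3 - <<'E'
from h import *
s=r.state(); print(s['t'],s['tcp_pos'],s['ft_force'],s['gripper_width'])
im=r.camera('side')[:,:,::-1]; k=r.get_calibration('side')
q=proj(k,[s['tcp_pos']])[0]; print(q)
x,y=(q-[70,60]).astype(int); x=max(x,0);y=max(y,0)
a=cv2.resize(im[y:y+100,x:x+140],None,fx=4,fy=4,interpolation=cv2.INTER_CUBIC)
cv2.imwrite('pics/side1.png',a)
E
```

```text
7.425 [ 0.53160324 -0.17082269  0.12879973] [ 0.07979073 -0.13443391 -1.28092296] 0.04916336153472166
[338.30231877 231.95565266]
```

View pics/side1.png

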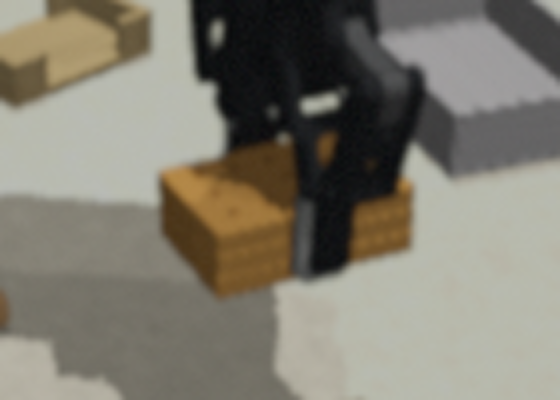

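All three slabs are held together and level. The side crop gives the near-bottom corner at (222,297) and the right-bottom corner at (410,247). I'll use these to check the in-hand centring and plan the carry.

```bash
python3 - <<'E'
from h import *
k=r.get_calibration('side'); s=r.state(); T=Ro.from_quat(s['tcp_rot'])
uv=np.array([(222,297),(222,237),(160,172),(411,247),(411,180)])/4+[268,171]-.5
C=np.array([(42,-25,0),(42,-25,-30),(42,25,-30),(-42,-25,0),(-42,-25,-30)])/1e3 # tool frame: z down, pile bottom at origin
f=lambda d:(proj(k,s['tcp_pos']+T.apply(C+d))-uv).ravel()
o=least_squares(f,np.zeros(3)); print('pile bottom centre in tool',o.x.round(4),o.fun.round(1))
im=r.camera('wrist')[:,:,::-1]; kw=r.get_calibration('wrist'); cv2.imwrite('pics/w_held.png',im)
q=proj(kw,s['tcp_pos']+T.apply(C[[1,2]])); print('expected top near corners',q.round(1))
x,y=(q.mean(0)-[60,30]).astype(int); print(x,y)
cv2.imwrite('pics/w_held_c.png',cv2.resize(im[y:y+90,x:x+120],None,fx=5,fy=5,interpolation=cv2.INTER_CUBIC))
E
```

```text
pile bottom centre in tool [-0.012   0.0192  0.0121] [-0.7  0.3  0.  -1.2  0.7 -0.8 -0.8  0.5  0.8  1.1]
expected top near corners [[201.4 198.6]
 [350.9 198.8]]
216 168
```

View pics/w_held_c.png

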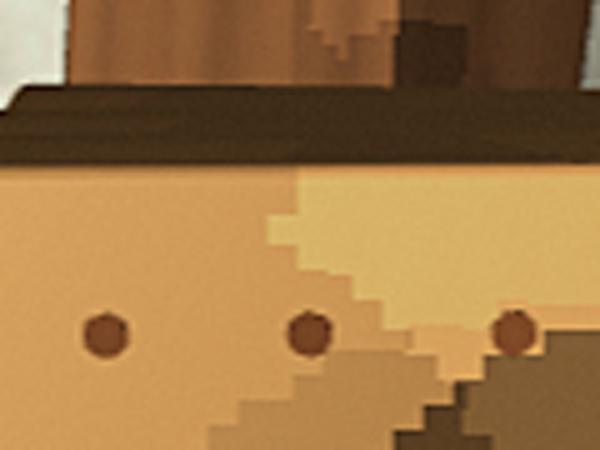

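The wrist view shows the near top edge at row 200.6 against 198.6 expected, so the pile is centred in hand to about 0.7 mm. The two box estimates differ by 3 mm, so I'll check the wrist-based outline in the top and side pictures.

```bash
python3 - <<'E'
from h import *
out=[]
for c,(x0,y0) in dict(top=(182,148),side=(250,154)).items():
    im=cv2.imread(f'pics/{c}0.png'); k=r.get_calibration(c)
    a=cv2.resize(im[y0:y0+57,x0:x0+57],None,fx=7,fy=7,interpolation=cv2.INTER_CUBIC)
    a=cv2.convertScaleAbs(a,alpha=1.5 if c=='top' else 1.2)
    q=(proj(k,rectP([.5968,.2306,18],.052,.035,.028))-[x0,y0]+.5)*7
    cv2.polylines(a,[q.round().astype(int)],True,(0,0,255),1); print(c,q.round().tolist())
    out.append(a)
cv2.imwrite('pics/cmp.png',np.hstack(out))
E
```

```text
top [[32.0, 83.0], [231.0, 14.0], [331.0, 307.0], [131.0, 377.0]]
side [[257.0, 70.0], [395.0, 139.0], [154.0, 235.0], [18.0, 159.0]]
```

View pics/cmp.png

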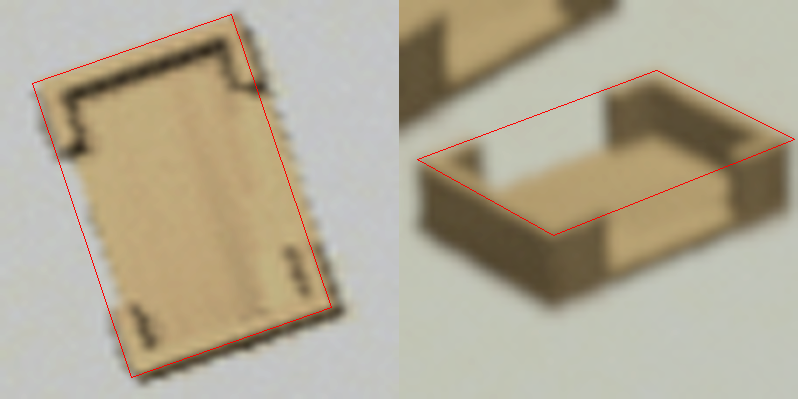

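```bash
cat >> h.py <<'E'
BOX=np.array([.5965,.2298,18.1]); OFF=np.array([-.0006,0,-.0009])
def pose(u,z,pitch):
    T=down(180+BOX[2],pitch); a=np.radians(180+BOX[2])
    return np.array([BOX[0]+u*np.cos(a),BOX[1]+u*np.sin(a),z])-T.apply(OFF),T
def show(L):
    for x in L: print([round(float(v),2) for v in x])
E
python3 - <<'E'
from h import *
s=r.state(); p0,R0=s['tcp_pos'],Ro.from_quat(s['tcp_rot'])
p1,R1=pose(-.0018,.13,0)
show(rows(1,p0,R0,p1,R1,16,False))
E
```

```text
[1.0, -4.7, 25.0, -0.0, 0.01, -0.01, -1.06]
[1.0, -5.1, 24.9, -0.0, 0.01, -0.01, -1.06]
[1.0, -5.6, 24.8, -0.0, 0.01, -0.01, -1.06]
[1.0, -6.0, 24.7, -0.0, 0.01, -0.01, -1.06]
[1.0, -6.5, 24.5, -0.0, 0.01, -0.01, -1.06]
[1.0, -6.9, 24.4, -0.0, 0.01, -0.01, -1.06]
[1.0, -7.4, 24.3, -0.0, 0.01, -0.01, -1.06]
[1.0, -7.8, 24.2, -0.0, 0.01, -0.01, -1.06]
[1.0, -8.3, 24.0, -0.0, 0.01, -0.01, -1.06]
[1.0, -8.7, 23.8, -0.0, 0.01, -0.01, -1.06]
[1.0, -9.2, 23.7, -0.0, 0.01, -0.01, -1.06]
[1.0, -9.6, 23.5, -0.0, 0.01, -0.01, -1.06]
[1.0, -10.0, 23.3, -0.0, 0.01, -0.01, -1.06]
[1.0, -10.5, 23.1, -0.0, 0.01, -0.01, -1.06]
[1.0, -10.9, 22.9, -0.0, 0.01, -0.01, -1.06]
[1.0, -11.3, 22.7, -0.0, 0.01, -0.01, -1.06]
```

Call:
play_rows --targets '[[[1,-2.3,12.5,0,0,0,-0.5],[1,-5,25,0,0,0,-1.1],[1,-5.6,25,0,0,0,-1.1],[1,-6,25,0,0,0,-1.1],[1,-6.5,24.5,0,0,0,-1.1],[1,-7,24.5,0,0,0,-1.1],[1,-7.4,24.3,0,0,0,-1.1],[1,-7.8,24.2,0,0,0,-1.1],[1,-8.3,24,0,0,0,-1.1],[1,-8.7,23.8,0,0,0,-1.1]]]'

```text
t: 8.78
tcp_pos: [0.5723, 0.0691, 0.1293]
tcp_rot: [-0.102, 0.995, 0.0, -0.0]
ft_force: [-0.1, 0.6, -0.8]
gripper_width: 0.049
```

Call:
play_rows --targets '[[[1,-9.2,23.7,0,0,0,-1.1],[1,-9.6,23.5,0,0,0,-1.1],[1,-10,23.3,0,0,0,-1.1],[1,-10.5,23,0,0,0,-1.1],[1,-11,23,0,0,0,-1.1],[1,-11.3,22.7,0,0,0,-1],[1,-6,12,0,0,0,0],[1,0,0,0,0,0,0],[1,0,0,0,0,0,0],[1,0,0,0,0,0,0]]]'

```text
t: 10.02
tcp_pos: [0.5999, 0.2301, 0.1299]
tcp_rot: [-0.157, 0.988, -0.0, 0.0]
ft_force: [-1.0, 0.3, -1.3]
gripper_width: 0.0492
```

```bash
python3 - <<'E'
from h import *
s=r.state(); p0,R0=s['tcp_pos'],Ro.from_quat(s['tcp_rot']); print(s['t'],p0,s['ft_force'],s['gripper_width'],s['joints'].round(2))
p1,R1=pose(-.0018,.06,-11)
print(p1); show(rows(1,p0,R0,p1,R1,8,False))
im=r.camera('wrist')[:,:,::-1]; k=r.get_calibration('wrist')
np.savez('kov.npz',**k); cv2.imwrite('pics/w_over.png',im)
C=np.array([(42,25,-30),(42,-25,-30)])/1e3
q=rectP(BOX,.052,.035,.028)
for P,col in ((q,(0,0,255)),(rectP(BOX,.046,.029,.028),(255,0,0))):
    cv2.polylines(im:=im.copy(),[proj(k,P).round().astype(int)],True,col,1)
print(proj(k,q).round(1).tolist(),proj(k,p0+R0.apply(C)).round(1).tolist())
cv2.imwrite('pics/w_over_o.png',cv2.resize(im[40:300,140:410],None,fx=2.2,fy=2.2,interpolation=cv2.INTER_CUBIC))
E
```

```text
10.025 [0.59989889 0.23008851 0.12988385] [-0.98505901  0.26245056 -1.34691194] 0.04920448430001784 [ 0.16  0.24  0.06  1.39 -0.   -0.15]
[0.59781433 0.23022959 0.05900205]
[1.0, 0.2, 0.1, 8.9, -0.0, -1.37, -0.01]
[1.0, 0.5, 0.1, 8.9, -0.0, -1.37, -0.01]
[1.0, 0.7, 0.1, 8.8, -0.0, -1.37, -0.01]
[1.0, 0.9, 0.1, 8.8, -0.0, -1.37, -0.01]
[1.0, 1.1, 0.1, 8.8, -0.0, -1.37, -0.01]
[1.0, 1.3, 0.1, 8.8, -0.0, -1.37, -0.01]
[1.0, 1.5, 0.1, 8.7, -0.0, -1.37, -0.01]
[1.0, 1.7, 0.1, 8.7, -0.0, -1.37, -0.01]
[[323.9, 265.4], [233.2, 265.4], [227.6, 127.6], [329.8, 127.7]] [[351.7, 198.1], [202.2, 197.9]]
```

View pics/w_over_o.png

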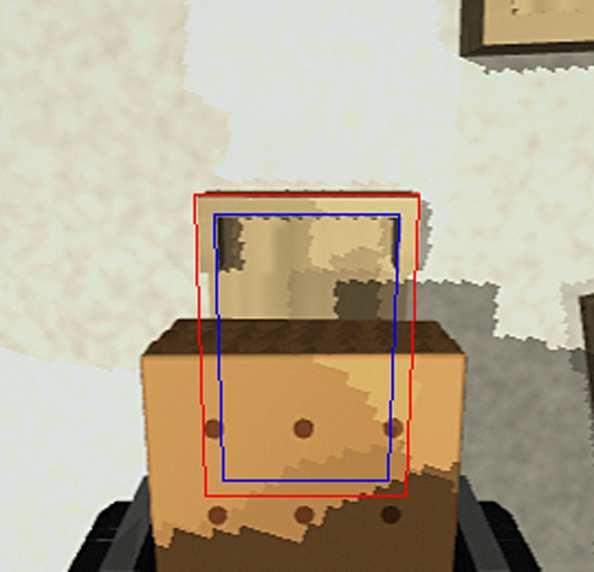

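The overlay matches the box to about 1 mm, and the box is slightly to the right, toward tool +y. I'll correct by 0.6 mm, tilt and descend.

Call:
play_rows --targets '[[[1,0.2,0.4,9,0,-1.4,0],[1,0.5,0.4,9,0,-1.4,0],[1,0.7,0,8.8,0,-1.4,0],[1,0.9,0,8.8,0,-1.4,0],[1,1.1,0,8.8,0,-1.4,0],[1,1.3,0,8.8,0,-1.4,0],[1,1.5,0,8.7,0,-1.3,0],[1,1.7,0,8.7,0,-1.3,0],[1,0,0,0,0,0,0],[1,0,0,0,0,0,0]]]'

```text
t: 11.32
tcp_pos: [0.5982, 0.2308, 0.0593]
tcp_rot: [-0.156, 0.983, 0.015, 0.095]
ft_force: [-0.7, 0.2, -1.5]
gripper_width: 0.0494
```

```bash
sed -i 's/^BOX=.*;/BOX=np.array([.5966,.2304,18.1]);/' h.py; python3 - <<'E'
from h import *
s=r.state(); p0,R0=s['tcp_pos'],Ro.from_quat(s['tcp_rot']); print(s['t'],p0,s['ft_force'],s['gripper_width'],R0.as_matrix().round(3))
p1,R1=pose(-.0018,.0165,-11); print(p1)
show(rows(1,p0,R0,p1,R1,6,False))
im=r.camera('side')[:,:,::-1]
cv2.imwrite('pics/s_tilt.png',cv2.resize(im[90:210,190:350],None,fx=4,fy=4,interpolation=cv2.INTER_CUBIC))
E
```

```text
11.325 [0.59818106 0.23080688 0.0593207 ] [-0.74129353  0.21608844 -1.48200545] 0.04939275899984438 [[-0.933 -0.31   0.182]
 [-0.305  0.951  0.059]
 [-0.191 -0.    -0.982]]
[0.59791433 0.23082959 0.01550205]
[1.0, 1.4, 0.0, 7.2, -0.0, 0.0, -0.0]
[1.0, 1.4, 0.0, 7.2, -0.0, 0.0, -0.0]
[1.0, 1.4, 0.0, 7.2, -0.0, 0.0, -0.0]
[1.0, 1.4, 0.0, 7.2, -0.0, 0.0, -0.0]
[1.0, 1.4, 0.0, 7.2, -0.0, 0.0, -0.0]
[1.0, 1.4, 0.0, 7.2, -0.0, 0.0, -0.0]
```

View pics/s_tilt.png

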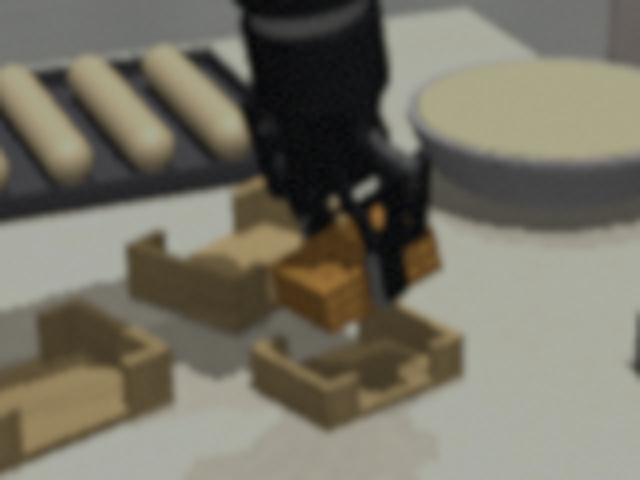

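The side view shows the pile tilted with its near end low at (330,325), directly above the small box at (355,380). I'm lowering the low end in.

Call:
play_rows --targets '[[[1,1.4,0,7,0,0,0],[1,1.4,0,7,0,0,0],[1,1.4,0,7,0,0,0],[1,1.4,0,7,0,0,0],[1,1.4,0,7,0,0,0],[1,0.8,0,4,0,0,0],[1,0.8,0,4,0,0,0],[1,0,0,0,0,0,0],[1,0,0,0,0,0,0],[1,0,0,0,0,0,0]]]'

```text
t: 12.62
tcp_pos: [0.5978, 0.231, 0.0152]
tcp_rot: [-0.157, 0.983, 0.015, 0.095]
ft_force: [-0.2, -0.9, 0.0]
gripper_width: 0.0493
```

```bash
python3 - <<'E'
from h import *
s=r.state(); p0,R0=s['tcp_pos'],Ro.from_quat(s['tcp_rot']); print(s['t'],p0,s['ft_force'],s['wrist_torque'],s['gripper_width'])
p1,R1=pose(0,.0068,0); print(p1)
show(rows(1,p0,R0,p1,R1,8,False))
im=r.camera('side')[:,:,::-1]
cv2.imwrite('pics/s_tip.png',cv2.resize(im[125:205,220:330],None,fx=6,fy=6,interpolation=cv2.INTER_CUBIC))
E
```

```text
12.625 [0.59781122 0.23101799 0.01517704] [-0.22423951 -0.92429754  0.02275267] [-0.07758391  0.26245223  0.00206892] 0.04932417369172914
[0.59602969 0.23021359 0.0059    ]
[1.0, 0.5, -0.0, 1.1, -0.0, 1.38, -0.0]
[1.0, 0.4, -0.0, 1.1, -0.0, 1.38, -0.0]
[1.0, 0.4, -0.0, 1.1, -0.0, 1.38, -0.0]
[1.0, 0.4, -0.0, 1.1, -0.0, 1.38, -0.0]
[1.0, 0.4, -0.0, 1.1, -0.0, 1.38, -0.0]
[1.0, 0.3, -0.0, 1.1, -0.0, 1.38, -0.0]
[1.0, 0.3, -0.0, 1.1, -0.0, 1.38, -0.0]
[1.0, 0.3, -0.0, 1.2, -0.0, 1.38, -0.0]
```

View pics/s_tip.png

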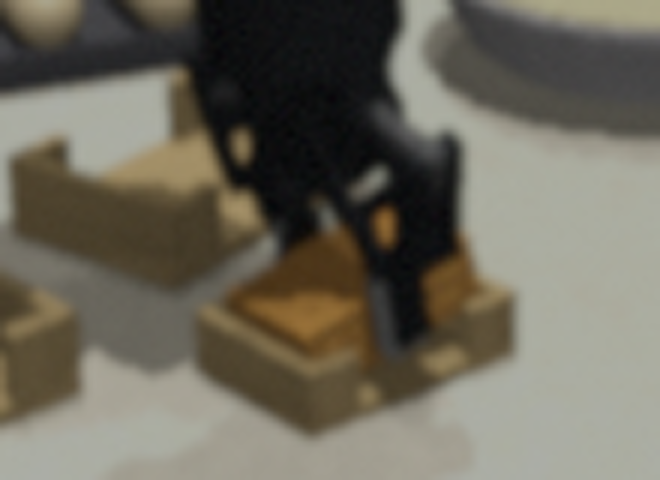

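The low end is inside the near end wall (crop 320,350), the far end is still raised, and the forces are near zero. I'm laying it flat.

Call:
play_rows --targets '[[[1,0.5,0,1.1,0,1.4,0],[1,0.4,0,1.1,0,1.4,0],[1,0.4,0,1.1,0,1.4,0],[1,0.4,0,1.1,0,1.4,0],[1,0.4,0,1.1,0,1.4,0],[1,0.3,0,1.1,0,1.4,0],[1,0.3,0,1.1,0,1.4,0],[1,0.3,0,1.1,0,1.2,0],[1,0,0,0,0,0,0],[1,0,0,0,0,0,0]]]'

```text
t: 13.92
tcp_pos: [0.5956, 0.2304, 0.0057]
tcp_rot: [-0.157, 0.988, 0.0, 0.0]
ft_force: [-0.2, 0.1, -0.7]
gripper_width: 0.0496
```

Call:
play_rows --targets '[[[1,0,0,0.6,0,0,0],[1,0,0,0,0,0,0],[1,0,0,0,0,0,0]]]'

```text
t: 14.3
tcp_pos: [0.5957, 0.2303, 0.0053]
tcp_rot: [-0.157, 0.988, 0.0, 0.0]
ft_force: [-0.0, -0.0, -1.2]
gripper_width: 0.0489
```

Call:
play_rows --targets '[[[1,0,0,0.8,0,0,0],[1,0,0,0,0,0,0],[1,0,0,0,0,0,0]]]'

```text
t: 14.68
tcp_pos: [0.5957, 0.2303, 0.0051]
tcp_rot: [-0.157, 0.988, -0.0, 0.0]
ft_force: [-4.1, -0.5, 5.2]
gripper_width: 0.0491
```

Contact is made (about 6 N above the held reading). I'm opening gently, then going straight up.

Call:
play_rows --targets '[[[0.1,0,0,0,0,0,0],[0,0,0,0,0,0,0],[-0.2,0,0,0,0,0,0],[-0.4,0,0,0,0,0,0],[-0.6,0,0,0,0,0,0],[-0.7,0,0,0,0,0,0],[-0.7,0,0,0,0,0,0]]]'

```text
t: 15.55
tcp_pos: [0.5957, 0.2303, 0.0043]
tcp_rot: [-0.157, 0.988, 0.0, 0.0]
ft_force: [-0.4, -0.6, 0.8]
gripper_width: 0.0727
```

Call:
play_rows --targets '[[[-0.7,0,0,-4,0,0,0],[-0.7,0,0,-10,0,0,0],[-0.7,0,0,-20,0,0,0],[-0.7,0,0,-35,0,0,0],[-0.7,0,0,-45,0,0,0],[-0.7,0,0,-45,0,0,0],[-0.7,0,0,-30,0,0,0],[-0.7,0,0,0,0,0,0],[-0.7,0,0,0,0,0,0],[-0.7,0,0,0,0,0,0]]]'

```text
t: 16.8
tcp_pos: [0.595, 0.2302, 0.1922]
tcp_rot: [-0.157, 0.988, 0.0, -0.001]
ft_force: [0.4, -0.0, 0.1]
gripper_width: 0.0725
```

```bash
python3 - <<'E'
from h import *
s=r.state(); print(s['t'],s['tcp_pos'],s['ft_force'],s['gripper_width'])
k=r.get_calibration('wrist'); im=r.camera('wrist')[:,:,::-1].copy()
for P,col in ((rectP(BOX,.052,.035,.028),(0,0,255)),(rectP(BOX,.042,.025,.036),(255,0,0))):
    q=proj(k,P); cv2.polylines(im,[q.round().astype(int)],True,col,1); print(q.round(1).tolist())
c=q.mean(0).astype(int); a=im[max(c[1]-70,0):,c[0]-75:c[0]+75][:150]
b=r.camera('side')[:,:,::-1][145:220,230:330]
cv2.imwrite('pics/end.png',np.hstack([cv2.resize(a,(400,400),interpolation=2),cv2.resize(b,(400,400*75//100),interpolation=2) if 0 else cv2.copyMakeBorder(cv2.resize(b,(400,300),interpolation=2),0,100,0,0,0)]))
E
```

```text
16.8 [0.59499815 0.23020921 0.19218235] [ 0.3867628 -0.0008772  0.1140116] 0.07250868898840894
[[314.3, 240.7], [240.3, 240.6], [236.7, 128.4], [318.1, 128.5]]
[[304.6, 233.9], [250.0, 233.9], [247.8, 141.2], [306.9, 141.2]]
```

View pics/end.png

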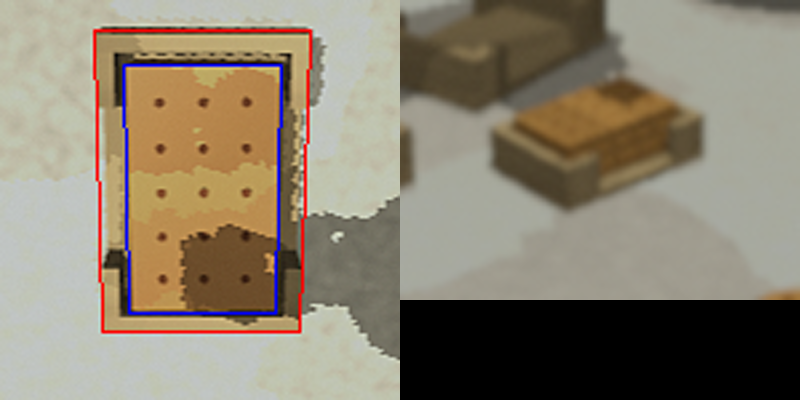

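The pile lies flat and square in the box. Its top face matches the outline expected at the right height, centred to about 1 mm, and the side view shows three layers in order. I'm handing in.

```bash
python3 -c "
from rig import r
print(r.finish_job())"
```

```text
the job is handed in; nothing more can be done
None
```

I put the three-slab pile into the smallest box (104 x 70 mm outside) as one piece and handed the job in at about 17 s of the 43 s. `finish_job` reports no verdict.

- **Grasp and tip-in:** I gripped the pile across its 50 mm width and carried it level to the box. There I tilted it 11° and brought its lower short end down inside the near end wall. I then laid it flat and opened the fingers only after the force reading showed it resting on the floor.
- **Last checks:** The wrist picture shows the top slab centred to about 1 mm and square to the box, at the height expected for three slabs flat on the floor. The side picture shows three layers in order. The gripper was about 0.19 m up, well clear, with forces near zero.
- **Disagreements:** The top camera put the box about 3 mm from where the wrist camera did. The side camera and a second wrist look supported the wrist, so I used a value close to it. I judged slab positions and flatness by eye from the pictures, not to the millimetre.

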